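# Charge a tray with desiccant cartridges from a slide-gate dispenser

## Robot

A 6-joint arm with a two-finger parallel gripper is mounted at the origin on a cart in front of the work surface, level with it; the furniture and walls round the work are solid. World frame = base frame: x ahead of the robot, y to its left, z up, the work surface at z = 0. Lengths are in m, angles in degrees, forces in N, time in s.
With the tool pointing down it reaches from about 0.35 to 0.875 m from the base axis. Payload 4.2 kg.
Tool frame: the origin (TCP) lies at the very end of the fingers, on their centre line; the grasp point (between the pads) lies 19 mm behind it; z points along the fingers, y is the direction in which the jaws open and shut (so a half turn about z gives the same grasp; the last joint's range is limited). The gripper opens to 87 mm and grips with 3 to 60 N. Pads are 19 mm wide; open, the fingers measure 117 mm over their backs; the gripper's body (75 mm by 190 mm) begins 51 mm behind the grasp point.
Start: joints at [-48.552, 22.042, 0.453, 0, -68.411, -14.817], TCP at [0.28, -0.559, 0.223] pointing down, gripper open.
Joint ranges: [-179.83, 179.83], [-69.29, 118.12], [-61.27, 80.66], [-181.25, 117.63], [-171.15, -9.14], [-177.46, 177.46]. Speed limits (degrees/s): [159.86, 159.86, 180, 180, 180, 180].

## Interface

Orientations are given as a 3x3 rotation matrix whose columns are the frame's x, y, z axes.
In Python, from station import r, imaging gives the robot as it stands. The module is installed in compiled form; this text tells all that it offers.
- The arm moves only by the tool move_arm, never from a script. Its argument "motion" is one flat list of numbers, 7 for each row, row after row: the shift along the tool's x, y, z in units of 40 mm (1.0 is 40 mm), then the turn, a rotation vector about the tool's x, y, z in units of 5 degrees (1.0 is 5 degrees), then the gripper's target within -1 to 1 (shut at 1, half-way at 0, fully open at -1). In form: [dx, dy, dz, wx, wy, wz, gripper, dx, dy, dz, wx, wy, wz, gripper, ...]. A call has 1 to 20 rows; each row is the pose to reach, as a shift and turn from the pose measured when the call began, along the tool's axes at that moment; what a row does not reach only later rows make up. A row lasts 1/12 s, in which the tool goes at most 41.7 mm and 7.16 degrees, less where a joint would pass 70% of its speed; a pose out of reach is approached as far as the arm can. A call with a gripper value outside its range is refused whole. The fingers move at their own pace and stop on an object; the grip force is fixed at half the most. Time passes only in rows, so rows that repeat a pose let the fingers close. It gives the time, the measured TCP pose, the force and the opening at its end, in the units of the state.
- r.sense(): the state, without advancing time (a new reading comes with each control period).
- imaging.capture(name): name is "side" or "top" or "wrist"; returns the picture (480x640x3 uint8, blue, green, red); there is no depth.
- imaging.camera_params(name): a dict with "intrinsics" (3x3 intrinsics, pixels), "k1" (the pictures are not rectified: a ray, as slopes to the right and down, at radius r is drawn at 1 + k1 r^2 times it, then the intrinsics apply), "world_from_camera" (4x4, takes a point from camera to world coordinates). Camera axes: x right, y down, z forward; pixel columns grow to the right and rows downward; lengths in m; the calibration is good to about 2 mm. A picture is of the moment at which its call begins: read the wrist's pose just before it. camera_params takes no time and is no camera call; for the wrist camera it gives the pose at the moment of the call.
- r.finish_job(): hands the job in, once; it reports no verdict.
The state is a dict: "time_s": time; "joints": joint angles; "joint_velocities": joint speeds; "effort": joint torques, N m; "tcp_pos": TCP position; "ee_rot": TCP orientation; "wrist_force": force on the tool from outside, world axes, zero at the start; "moment": the same for the moment, N m; "gripper_width": opening from 0.0 (shut) to 1.0 (fully open).
Only numpy, scipy, OpenCV 4.12 (cv2) and the standard library are available. Lean on these libraries where they do the work, as an engineer would, in place of code of your own. Each camera call takes 0.05 s, during which the arm holds its last target.

## Task

The next dry box needs four desiccant cartridges: slide the empty orange tray fully home under the dispenser, then pull the dispenser's gate out just far enough that the first two lanes, the pairs farthest from its grip, drop into the tray and no others. Then push the gate fully shut so that the rest stay dry, and leave the charged tray in the bay and the other things on the bench where they are.

Things in the scene. Friction and masses are not known exactly. Their poses are not given: they have to be found in the camera images.
- bay (a point): Dispenser's tray bay; point on the bench under the fixed dispenser's centre. x from its open front (-x, robot's side) to its back, y to its left, z up. Aluminium stand 158 mm wide (y), 92 deep (x); feet 4 mm high to y = +-97. Bay 146 mm wide between side plates (front lips at x = -51), 48 high, open in front; rear stop bar's face at x = +46. Highest point of the dispenser 111 mm.
- magazine (a point): Centre of the clear-walled, clear-lidded magazine on the stand, 84 mm above point bay, same axes; 125 mm (y) x 86 (x) outside. Five lanes side by side along y, centred at y = +46, +23, 0, -23, -46 mm (first to fifth). Two cartridges lie one above the other in each, along x, resting on the sliding gate; they drop into the bay once the gate is drawn from under their lane.
- gate (a joint): Steel gate under the lanes, m: 0 = fully shut on its stop, grows as it is pulled along the dispenser's -y, to 0.118. Friction 2 N, stays where left. Lanes clear in turn, first lane first: first empty by 0.027, second by 0.050, third begins to let go at 0.062 (23 mm a lane). Red lines on it are level with the stand's edge at 0.033, 0.056, 0.079, 0.102: 1, 2, 3, 4 lanes clear.
- gate_grip (a point): Centre of the gate's upright black grip: a fin 14 mm thick (x), 36 long (y), 63 to 99 mm above the bench; this point 82 mm up. Axes as the dispenser's. With the gate shut it lies at y = -126 mm in the dispenser's frame; it moves with the gate. Bare bench beneath it and beside it.
- tray_mid (a point): Loose orange tray, 180 g, empty at the start: 90 mm (x) x 134 mm (y), 34 mm high, walls and floor 3 mm; this point is its centre half-way up (17 mm above its underside). Its handle points along -x. Fully home in the bay, its back wall (x = +45 mm) is against the stop bar, so this point is above point bay to about 1 mm.
- tray_grip (a point): Grip point of the tray's black handle, a straight bar along the tray's x: 14 mm thick (y), 28 mm high (6 to 34 mm above the bench), reaching from the tray's front wall to x = -123 mm. This point is 105 mm before the tray's centre (x = -105 mm in the tray's frame), 21 mm above the bench; axes as the tray's.
- loupe: Bystander: black loupe standing on the bench, 36 x 36 x 36 mm; origin at its underside.
- log_pad: Bystander: paper note pad lying on the bench, 155 x 112 x 10 mm; origin at its underside.
- marker: Bystander: black marker with a blue cap, lying on the bench, 126 mm long along its y, 12 mm thick; origin at its underside.
- c1a_mid (a point): Centre of the lower cartridge of the first lane (the one farthest from the gate's grip): white desiccant cartridge with blue domed ends, 20 mm diameter, 70 mm long along its x, 25 g, free to roll.
- c1b_mid (a point): Centre of the upper cartridge of the first lane (the one farthest from the gate's grip): white desiccant cartridge with blue domed ends, 20 mm diameter, 70 mm long along its x, 25 g, free to roll.
- c2a_mid (a point): Centre of the lower cartridge of the second lane: white desiccant cartridge with blue domed ends, 20 mm diameter, 70 mm long along its x, 25 g, free to roll.
- c2b_mid (a point): Centre of the upper cartridge of the second lane: white desiccant cartridge with blue domed ends, 20 mm diameter, 70 mm long along its x, 25 g, free to roll.
- c3a_mid (a point): Centre of the lower cartridge of the third (middle) lane: white desiccant cartridge with blue domed ends, 20 mm diameter, 70 mm long along its x, 25 g, free to roll.
- c3b_mid (a point): Centre of the upper cartridge of the third (middle) lane: white desiccant cartridge with blue domed ends, 20 mm diameter, 70 mm long along its x, 25 g, free to roll.
- c4a_mid (a point): Centre of the lower cartridge of the fourth lane: white desiccant cartridge with blue domed ends, 20 mm diameter, 70 mm long along its x, 25 g, free to roll.
- c4b_mid (a point): Centre of the upper cartridge of the fourth lane: white desiccant cartridge with blue domed ends, 20 mm diameter, 70 mm long along its x, 25 g, free to roll.
- c5a_mid (a point): Centre of the lower cartridge of the fifth lane (nearest the gate's grip): white desiccant cartridge with blue domed ends, 20 mm diameter, 70 mm long along its x, 25 g, free to roll.
- c5b_mid (a point): Centre of the upper cartridge of the fifth lane (nearest the gate's grip): white desiccant cartridge with blue domed ends, 20 mm diameter, 70 mm long along its x, 25 g, free to roll.

How it is judged (in metres and radians):
On the way, in this order (a step that is already met when the one before it is completed fails the run):
1. the tray is fully home in the bay while the gate is still shut (x of tray_mid in the frame of bay between -0.006 and 0.006 m and y of tray_mid in the frame of bay between -0.01 and 0.01 m and height (world z) of tray_mid below 0.022 m and angle between the x axis of tray_mid and the x axis of bay, either way round below 0.12 rad and value of joint gate below 0.008 m), for 0.2 s.
2. the gate is drawn partway and the first two lanes' four cartridges lie in the tray (x of c1a_mid in the frame of tray_mid between -0.043 and 0.043 m and y of c1a_mid in the frame of tray_mid between -0.065 and 0.065 m and z of each of c1a_mid, c1b_mid, c2a_mid, c2b_mid in the frame of tray_mid below 0.026 m and x of c1b_mid in the frame of tray_mid between -0.043 and 0.043 m and y of c1b_mid in the frame of tray_mid between -0.065 and 0.065 m and x of c2a_mid in the frame of tray_mid between -0.043 and 0.043 m and y of c2a_mid in the frame of tray_mid between -0.065 and 0.065 m and x of c2b_mid in the frame of tray_mid between -0.043 and 0.043 m and y of c2b_mid in the frame of tray_mid between -0.065 and 0.065 m and value of joint gate above 0.035 m), for 0.2 s.
At the end, for the whole second after the job is handed in: Gate fully shut (within 4 mm), the tray fully home in the bay (within 6 mm of home in depth, 10 mm sideways, flat, square to 0.12 rad), the four cartridges of the first two lanes lying inside the tray, the other six still in their lanes above the gate (x of tray_mid in the frame of bay between -0.006 and 0.006 m and y of tray_mid in the frame of bay between -0.01 and 0.01 m and height (world z) of tray_mid below 0.022 m and angle between the x axis of tray_mid and the x axis of bay, either way round below 0.12 rad and x of c1a_mid in the frame of tray_mid between -0.043 and 0.043 m and y of c1a_mid in the frame of tray_mid between -0.065 and 0.065 m and z of each of c1a_mid, c1b_mid, c2a_mid, c2b_mid in the frame of tray_mid below 0.026 m and x of c1b_mid in the frame of tray_mid between -0.043 and 0.043 m and y of c1b_mid in the frame of tray_mid between -0.065 and 0.065 m and x of c2a_mid in the frame of tray_mid between -0.043 and 0.043 m and y of c2a_mid in the frame of tray_mid between -0.065 and 0.065 m and x of c2b_mid in the frame of tray_mid between -0.043 and 0.043 m and y of c2b_mid in the frame of tray_mid between -0.065 and 0.065 m and z of each of c3a_mid, c3b_mid, c4a_mid, c4b_mid, c5a_mid, c5b_mid in the frame of bay above 0.064 m and value of joint gate below 0.004 m); the robot touches nothing.
It fails at once if a cartridge of the third, fourth or fifth lane drops out of the magazine (z of any of c3a_mid, c3b_mid, c4a_mid, c4b_mid, c5a_mid, c5b_mid in the frame of bay below 0.055 m).
It fails at once if a bystander (loupe, note pad, marker) is pushed more than 30 mm (distance of any of loupe, log_pad, marker from where it was at the start of the episode above 0.03 m).
It also fails if it takes over 56 s, if anything falls off the work surface, if the arm or the gripper's body presses on something with over 40 N, if the wrist force passes 120 N, or if a joint passes its speed limit or range.

## Working session

There is one attempt and no reset: what is moved stays moved. The work goes in short steps, Python scripts to look and compute and a tool call to move; the robot and the scene stay as the last step left them, time stands still between calls to the robot, and variables do not carry over. Pictures are saved under pics/ and viewed, and the job is handed in when it is done.

Besides the shell and the picture viewer there is one more tool, called after "Emit:" as name(argument=value, ...) on one line, values as JSON. move_arm: Moves the arm, as the interface text tells. Its arguments: {"type":"object","properties":{"motion":{"type":"array","items":{"type":"number"}}},"required":["motion"]}

```bash
mkdir -p pics
python3 - <<'E'
from station import r, imaging
import cv2
print(r.sense())
for n in ("side","top","wrist"):
    p=imaging.camera_params(n); print(n,p)
    cv2.imwrite(f"pics/{n}0.png",imaging.capture(n))
E
```

```text
{'time_s': 0.0, 'joints': array([-4.85515391e+01,  2.20923975e+01,  3.79823671e-01, -2.89168973e-02,
       -6.84091788e+01, -1.48174890e+01]), 'joint_velocities': array([ 0.01368927,  0.04353208,  0.07905106,  0.01971862,  0.01260518,
       -0.03892699]), 'effort': array([ 2.89876689e-04, -3.90667999e+01,  1.87410271e+01,  4.21979874e+00,
        1.10823297e-02, -2.05463721e-04]), 'tcp_pos': array([ 0.27991487, -0.55815236,  0.22144283]), 'ee_rot': array([[-8.93995471e-01, -4.48074755e-01, -1.05484361e-03],
       [-4.48075987e-01,  8.93993449e-01,  1.90339207e-03],
       [ 9.01613366e-05,  2.17427398e-03, -9.99997632e-01]]), 'wrist_force': array([ 0.97368768,  0.29028251, -0.3469646 ]), 'moment': array([ 0.0239327 ,  0.05608665, -0.01354621]), 'gripper_width': 1.0003661944799331}
side {'intrinsics': array([[539.47319388,   0.        , 325.47191306],
       [  0.        , 539.47319388, 242.36930157],
       [  0.        ,   0.        ,   1.        ]]), 'k1': 0.04776564269589517, 'world_from_camera': array([[-0.83397229, -0.32934753,  0.44274193, -0.03086596],
       [-0.55167077, 
[... 404 characters left out ...]
208, -0.99749479,  0.06738653,  0.46178432],
       [-0.99940772, -0.02327567, -0.02534679, -0.01408918],
       [ 0.02685176, -0.0668011 , -0.99740493,  1.0339738 ],
       [ 0.        ,  0.        ,  0.        ,  1.        ]])}
wrist {'intrinsics': array([[336.51183893,   0.        , 320.39518852],
       [  0.        , 336.51183893, 242.19600218],
       [  0.        ,   0.        ,   1.        ]]), 'k1': -0.03450905969332168, 'world_from_camera': array([[-0.44753992,  0.85677126,  0.25622457,  0.20907269],
       [ 0.89426219,  0.42820674,  0.13013116, -0.59397048],
       [ 0.00177555,  0.28737083, -0.95781776,  0.38506022],
       [ 0.        ,  0.        ,  0.        ,  1.        ]])}
```

View pics/top0.png

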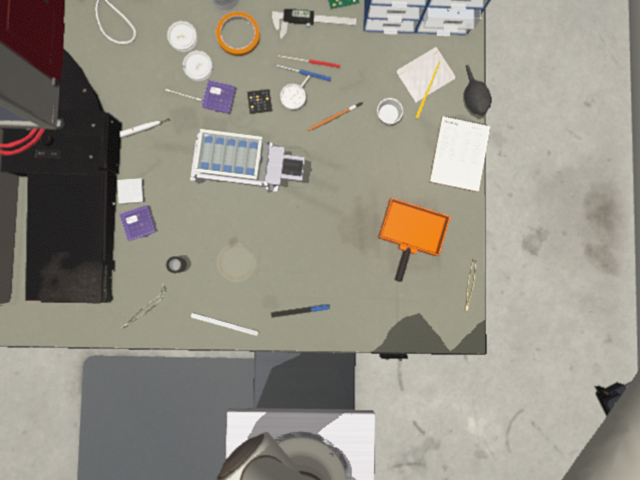

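View pics/side0.png

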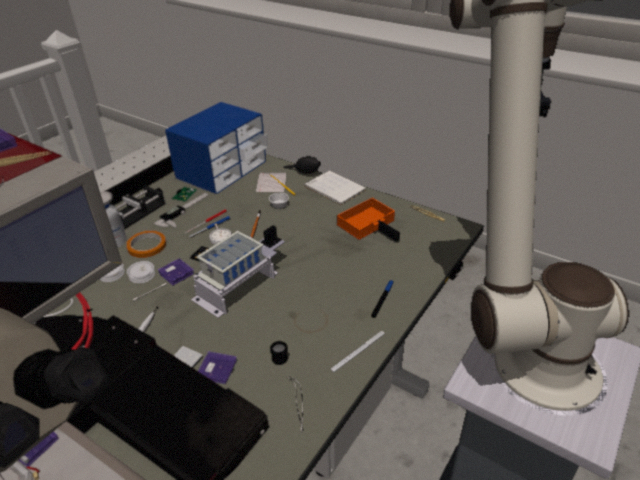

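The top view shows the dispenser around (228,157) with its grip at (292,167). The tray is at (413,227) with its handle at (403,265), the loupe at (177,264), the marker at (300,311) and the pad at (460,153). Next I'll zoom in and measure.

```bash
cat > h.py <<'E'
import numpy as np, cv2
from station import r, imaging
def ray(p,uv):
    K=p["intrinsics"];k1=p["k1"]
    d=np.array([(uv[0]-K[0,2])/K[0,0],(uv[1]-K[1,2])/K[1,1]]);rd=np.hypot(*d);u=rd
    for _ in range(30): u=rd/(1+k1*u*u)
    if rd>0: d=d*u/rd
    T=p["world_from_camera"]
    return T[:3,3],T[:3,:3]@np.array([d[0],d[1],1])
def onz(p,uv,z):
    o,d=ray(p,uv); return o+d*(z-o[2])/d[2]
def proj(p,X):
    T=p["world_from_camera"];c=T[:3,:3].T@(np.asarray(X)-T[:3,3]);d=c[:2]/c[2]
    d=d*(1+p["k1"]*(d@d));K=p["intrinsics"];return np.array([K[0,0]*d[0]+K[0,2],K[1,1]*d[1]+K[1,2]])
def crop(img,x0,y0,x1,y1,s,name):
    cv2.imwrite(name,cv2.resize(img[y0:y1,x0:x1],None,fx=s,fy=s,interpolation=cv2.INTER_CUBIC))
E
python3 - <<'E'
from h import *
im=cv2.imread("pics/top0.png")
crop(im,180,115,320,205,5.5,"pics/topd.png")
crop(im,370,190,460,290,5.5,"pics/topt.png")
p=imaging.camera_params("top")
hsv=cv2.cvtColor(im,cv2.COLOR_BGR2HSV)
m=cv2.inRange(hsv,(5,180,100),(15,255,255));m[:180]=0;m[:,:360]=0
c=max(cv2.findContours(m,0,2)[0],key=cv2.contourArea)
rr=cv2.minAreaRect(c);print(rr)
b=cv2.boxPoints(rr);print(b)
print(np.array([onz(p,q,0.034) for q in b]))
s=cv2.imread("pics/side0.png");crop(s,170,210,310,330,5,"pics/sided.png")
E
```

```text
((413.6363525390625, 228.982666015625), (62.207298278808594, 45.85371780395508), 17.19854164123535)
[[377.14435 241.68753]
 [390.70258 197.88412]
 [450.12836 216.2778 ]
 [436.57013 260.0812 ]]
[[ 0.519197   -0.15620889  0.034     ]
 [ 0.61433838 -0.184216    0.034     ]
 [ 0.57768433 -0.31338373  0.034     ]
 [ 0.48269752 -0.28442241  0.034     ]]
```

View pics/topd.png

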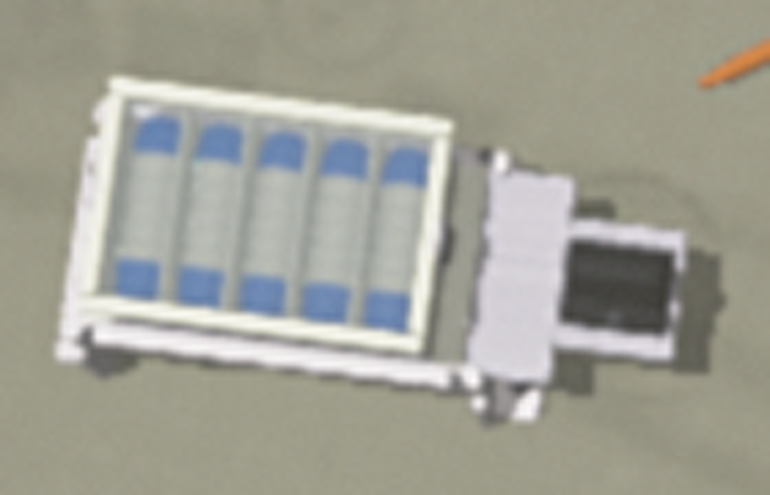

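View pics/topt.png

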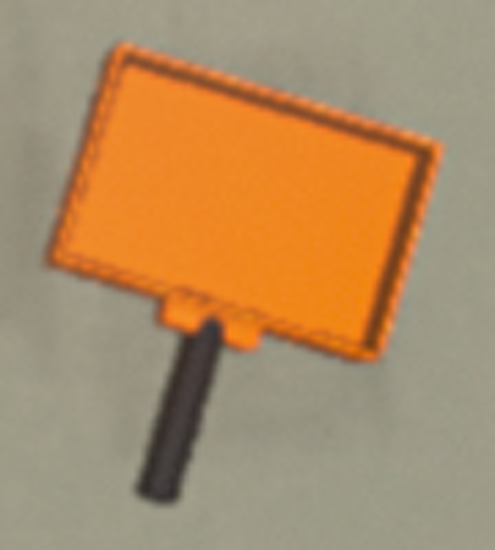

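View pics/sided.png

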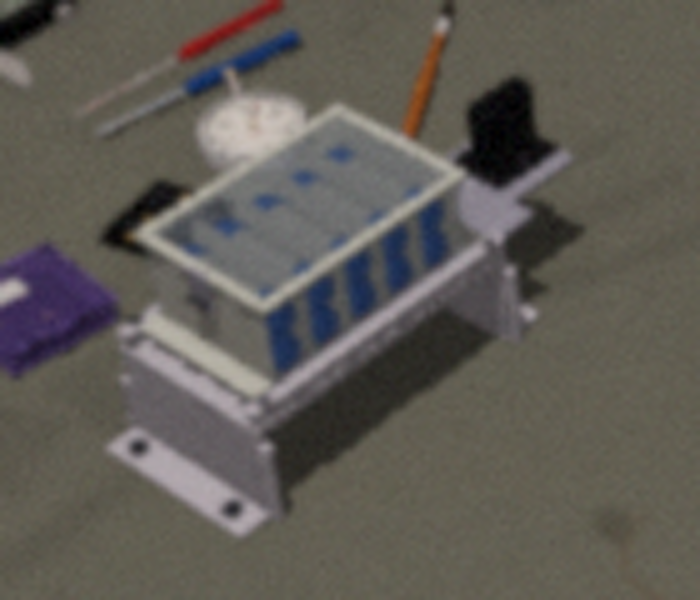

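Run:
```python
from h import *
p=imaging.camera_params("top")
def rep(cs,off,z):
    P=np.array([onz(p,np.array(c)/5.5+off,z) for c in cs]);print(P.round(4)[:,:2],"c",P.mean(0)[:2])
    e=lambda a,b:np.degrees(np.arctan2(*(P[b]-P[a])[[1,0]])),
    L=lambda a,b:np.linalg.norm(P[a]-P[b])
    # order: back-left, back-right, front-right, front-left
    yaw=[e(3,0)[0],e(2,1)[0],e(1,0)[0]-90,e(2,3)[0]-90];print("yaw",yaw,"L",L(0,1),L(2,3),L(0,3),L(1,2))
    return P.mean(0),np.mean(yaw)
print("lid");rep([(113,78),(454,122),(420,352),(80,302)],[180,115],0.111)
print("tray");rep([(118,42),(440,148),(378,360),(50,262)],[370,190],0.034)
print("handle",onz(p,np.array((158,500))/5.5+[370,190],.034),onz(p,np.array((205,325))/5.5+[370,190],.034))
print("grip");rep([(568,240),(678,250),(668,332),(560,320)],[180,115],0.099)
print("marker",onz(p,(272,315),.006),onz(p,(329,307),.006),"loupe",onz(p,(177,264),.03))
# stand front edge, feet
for c,z in [((65,355),.004),((525,415),.004),((100,100),.0)]: print(onz(p,np.array(c)/5.5+[180,115],z))
```

```text
lid
[[0.7305 0.2098]
 [0.7179 0.0865]
 [0.6334 0.0961]
 [0.6484 0.2183]] c [0.68254613 0.15266872]Traceback (most recent call last):
  File "<stdin>", line 10, in <module>
  File "<stdin>", line 8, in rep
TypeError: 'tuple' object is not callable
```

```bash
cat > m.py <<'E'
from h import *
p=imaging.camera_params("top")
def rep(cs,off,z,s=5.5,p=p):
    P=np.array([onz(p,np.array(c)/s+off,z) for c in cs]);print(P.round(4)[:,:2].tolist(),"c",P.mean(0)[:2])
    e=lambda a,b:np.degrees(np.arctan2(P[b][1]-P[a][1],P[b][0]-P[a][0]))
    L=lambda a,b:np.linalg.norm(P[a]-P[b])
    yaw=[e(3,0),e(2,1),e(1,0)-90,e(2,3)-90];print("yaw",np.round(yaw,2),"L",L(0,1),L(2,3),L(0,3),L(1,2))
    return P.mean(0),np.mean(yaw)
E
python3 - <<'E'
from m import *
print("lid");rep([(113,78),(454,122),(420,352),(80,302)],[180,115],0.111)
print("tray");rep([(118,42),(440,148),(378,360),(50,262)],[370,190],0.034)
print("handle",onz(p,np.array((158,500))/5.5+[370,190],.034),onz(p,np.array((205,325))/5.5+[370,190],.034))
print("grip");rep([(568,240),(678,250),(668,332),(560,320)],[180,115],0.099)
print("marker",onz(p,(272,315),.006),onz(p,(329,307),.006),"loupe",onz(p,(177,264),.03))
for c,z in [((65,355),.004),((525,415),.004),((100,100),.0)]: print(onz(p,np.array(c)/5.5+[180,115],z))
E
```

```text
lid
[[0.7305, 0.2098], [0.7179, 0.0865], [0.6334, 0.0961], [0.6484, 0.2183]] c [0.68254613 0.15266872]
yaw [-5.94 -6.51 -5.86 -6.97] L 0.12394977713153336 0.12311978179656567 0.08260355779504303 0.08498238567595402
tray
[[0.6149, -0.1858], [0.5763, -0.3131], [0.4927, -0.289], [0.528, -0.1603]] c [ 0.55297547 -0.23705997]
yaw [-16.39 -16.07 -16.88 -15.32] L 0.1329997300436596 0.13350065372924294 0.09062559427255074 0.08700774420832404
handle [ 0.43662342 -0.2034863   0.034     ] [ 0.50481721 -0.22113112  0.034     ]
grip
[[0.6785, 0.0449], [0.6759, 0.0046], [0.6454, 0.0075], [0.6488, 0.047]] c [0.66215475 0.02596911]
yaw [-4.06 -5.46 -3.69 -4.89] L 0.040385321844269635 0.03964202146614557 0.029755241101906353 0.030596963304834326
marker [0.35677156 0.0657643  0.006     ] [ 0.3763328  -0.05723635  0.006     ] loupe [0.46234451 0.26761237 0.03      ]
[0.64840023 0.25036272 0.004     ]
[0.62891223 0.06612422 0.004     ]
[0.75364195 0.24156415 0.        ]
```

```bash
cat >> h.py <<'E'
from scipy.spatial.transform import Rotation as Ro
def plan(pos,ang):
    """tool down, tool x axis at world angle ang (deg)"""
    s=r.sense();R0=s["ee_rot"];a=np.radians(ang)
    Rt=np.array([[np.cos(a),np.sin(a),0],[np.sin(a),-np.cos(a),0],[0,0,-1.]])
    d=R0.T@(np.array(pos)-s["tcp_pos"])/.04
    w=np.degrees(Ro.from_matrix(R0.T@Rt).as_rotvec())/5
    print("t",round(s["time_s"],2),"tcp",s["tcp_pos"].round(4),"F",s["wrist_force"].round(1),"g",round(s["gripper_width"],3));print("move",d.round(3),w.round(3))
E
python3 -c "
from h import *
plan([.4521,-.2079,.12],163.9)"
```

```text
t 0.15 tcp [ 0.2799 -0.5583  0.2217] F [ 0.2 -0.2 -0.2] g 0.997
move [-7.773  5.898  2.551] [ 0.018 -0.009  8.545]
```

Emit:
move_arm(motion=[-7.773, 5.898, 2.551, 0.018, -0.009, 8.545, -1, -7.773, 5.898, 2.551, 0.018, -0.009, 8.545, -1, -7.773, 5.898, 2.551, 0.018, -0.009, 8.545, -1, -7.773, 5.898, 2.551, 0.018, -0.009, 8.545, -1, -7.773, 5.898, 2.551, 0.018, -0.009, 8.545, -1, -7.773, 5.898, 2.551, 0.018, -0.009, 8.545, -1, -7.773, 5.898, 2.551, 0.018, -0.009, 8.545, -1, -7.773, 5.898, 2.551, 0.018, -0.009, 8.545, -1, -7.773, 5.898, 2.551, 0.018, -0.009, 8.545, -1, -7.773, 5.898, 2.551, 0.018, -0.009, 8.545, -1, -7.773, 5.898, 2.551, 0.018, -0.009, 8.545, -1, -7.773, 5.898, 2.551, 0.018, -0.009, 8.545, -1, -7.773, 5.898, 2.551, 0.018, -0.009, 8.545, -1, -7.773, 5.898, 2.551, 0.018, -0.009, 8.545, -1, -7.773, 5.898, 2.551, 0.018, -0.009, 8.545, -1])

```text
time_s: 1.4
tcp_pos: [0.4517, -0.209, 0.1204]
ee_rot: [[-0.96, 0.279, 0.001], [0.279, 0.96, -0.0], [-0.001, 0.0, -1.0]]
wrist_force: [-0.2, 0.2, 0.4]
gripper_width: 1.0
```

Run:
```python
from m import *
plan([.4521,-.2079,.006],163.9)
import pickle
pw=imaging.camera_params("wrist");im=imaging.capture("wrist");cv2.imwrite("pics/w1.png",im);pickle.dump(pw,open("w1.p","wb"))
print(proj(pw,(.4521,-.2079,.034)))
```

```text
t 1.4 tcp [ 0.4517 -0.209   0.1204] F [-0.2  0.2  0.4] g 1.0
move [1.000e-03 3.000e-02 2.859e+00] [ 0.     0.007 -0.024]
[322.20733222 247.52971668]
```

View pics/w1.png

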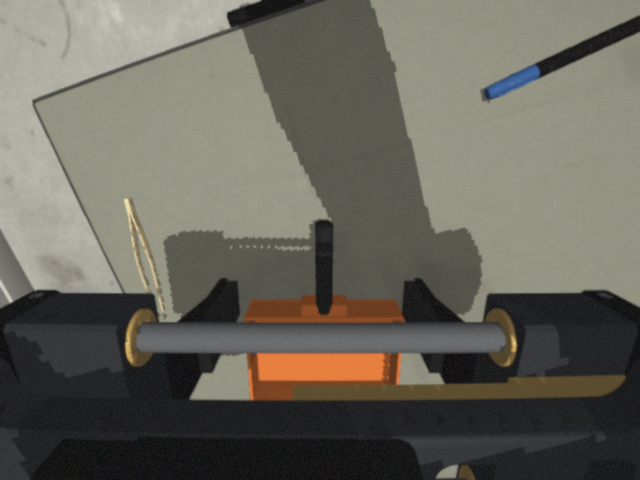

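The handle is centred between the jaws (column 324, tip at row 222) and aligned with them. I'll go down and grip it.

Emit:
move_arm(motion=[0, 0.03, 1, 0, 0, 0, -1, 0, 0.03, 2, 0, 0, 0, -1, 0, 0.03, 2.5, 0, 0, 0, -1, 0, 0.03, 2.84, 0, 0, 0, -1, 0, 0.03, 2.84, 0, 0, 0, -1, 0, 0.03, 2.84, 0, 0, 0, 1, 0, 0.03, 2.84, 0, 0, 0, 1, 0, 0.03, 2.84, 0, 0, 0, 1, 0, 0.03, 2.84, 0, 0, 0, 1, 0, 0.03, 2.84, 0, 0, 0, 1, 0, 0.03, 2.84, 0, 0, 0, 1, 0, 0.03, 2.84, 0, 0, 0, 1, 0, 0.03, 2.84, 0, 0, 0, 1, 0, 0.03, 2.84, 0, 0, 0, 1, 0, 0.03, 2.84, 0, 0, 0, 1])

```text
time_s: 2.7
tcp_pos: [0.4522, -0.2079, 0.0068]
ee_rot: [[-0.96, 0.279, 0.001], [0.279, 0.96, -0.0], [-0.001, 0.0, -1.0]]
wrist_force: [0.3, -0.3, 0.3]
gripper_width: 0.323
```

Run:
```python
from m import *
import pickle
pw=pickle.load(open("w1.p","rb"))
print("tip",onz(pw,(324,221),.034), "tray front corners",onz(pw,(247,301),.034),onz(pw,(401,301),.034))
# target: tray grip pre-entry
c=np.array([.6825,.1527]);y=np.radians(-6.3);ux=np.array([np.cos(y),np.sin(y)])
g=c+ux*(-.120-.105);print(g)
plan([*g,.0065],180-6.3)
```

```text
tip [ 0.43213982 -0.20069382  0.034     ] tray front corners [ 0.47905986 -0.2799619   0.034     ] [ 0.51444557 -0.15863292  0.034     ]
[0.45885879 0.17739022]
t 2.7 tcp [ 0.4522 -0.2079  0.0068] F [ 0.3 -0.3  0.3] g 0.323
move [2.530e+00 9.295e+00 5.000e-03] [ 0.     0.008 -1.984]
```

Emit:
move_arm(motion=[0, 0, 0, 0, 0, 0, 1, 0, 0, 0, 0, 0, 0, 1, 0, 0, 0, 0, 0, 0, 1, 0, 0, 0, 0, 0, 0, 1, 0, 0, 0, 0, 0, 0, 1, 0, 0, 0, 0, 0, 0, 1, 0, 0, 0, 0, 0, 0, 1])

```text
time_s: 3.28
tcp_pos: [0.4521, -0.2079, 0.0067]
ee_rot: [[-0.96, 0.279, 0.001], [0.279, 0.96, -0.0], [-0.001, 0.0, -1.0]]
wrist_force: [-0.4, 0.4, -0.5]
gripper_width: 0.161
```

Gripped: the opening of 0.161 is 14 mm. Next I'll slide the tray sideways.

Emit:
move_arm(motion=[0.13, 0.46, 0, 0, 0, -0.1, 1, 0.25, 0.93, 0, 0, 0, -0.2, 1, 0.38, 1.39, 0, 0, 0, -0.3, 1, 0.51, 1.86, 0, 0, 0, -0.4, 1, 0.63, 2.32, 0, 0, 0, -0.5, 1, 0.76, 2.79, 0, 0, 0, -0.6, 1, 0.89, 3.25, 0, 0, 0, -0.7, 1, 1.01, 3.72, 0, 0, 0, -0.8, 1, 1.14, 4.18, 0, 0, 0, -0.9, 1, 1.26, 4.65, 0, 0, 0, -1.0, 1, 1.39, 5.11, 0, 0, 0, -1.1, 1, 1.52, 5.58, 0, 0, 0, -1.2, 1, 1.64, 6.04, 0, 0, 0, -1.3, 1, 1.77, 6.51, 0, 0, 0, -1.4, 1, 1.9, 6.97, 0, 0, 0, -1.5, 1, 2.02, 7.44, 0, 0, 0, -1.6, 1, 2.15, 7.9, 0, 0, 0, -1.7, 1, 2.28, 8.37, 0, 0, 0, -1.8, 1, 2.4, 8.83, 0, 0, 0, -1.9, 1, 2.53, 9.29, 0, 0, 0, -1.98, 1])

```text
time_s: 4.95
tcp_pos: [0.4584, 0.1776, 0.0067]
ee_rot: [[-0.994, 0.11, -0.0], [0.11, 0.994, -0.001], [0.0, -0.001, -1.0]]
wrist_force: [1.2, -1.6, 0.7]
gripper_width: 0.159
```

Run:
```python
from m import *
import pickle
c=np.array([.6825,.1527]);y=np.radians(-6.3);ux=np.array([np.cos(y),np.sin(y)])
g=c+ux*(-.120-.105)
plan([*g,.0065],180-6.3)
im=imaging.capture("top");cv2.imwrite("pics/top1.png",im);crop(im,160,115,320,235,5,"pics/top1c.png")
im=imaging.capture("side");crop(im,150,190,350,340,4,"pics/side1c.png")
```

```text
t 4.95 tcp [0.4584 0.1776 0.0067] F [ 1.2 -1.6  0.7] g 0.159
move [-0.013 -0.003  0.004] [-0.011 -0.002 -0.008]
```

View pics/top1c.png

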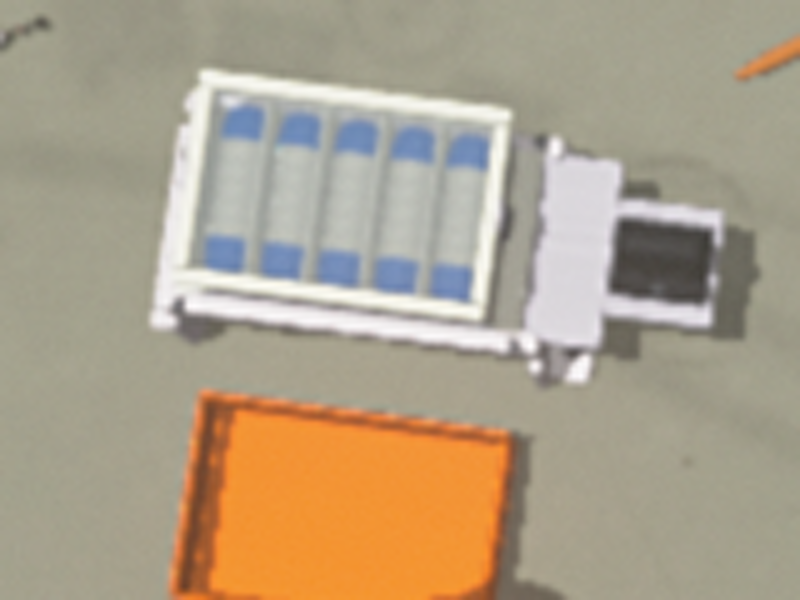

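View pics/side1c.png

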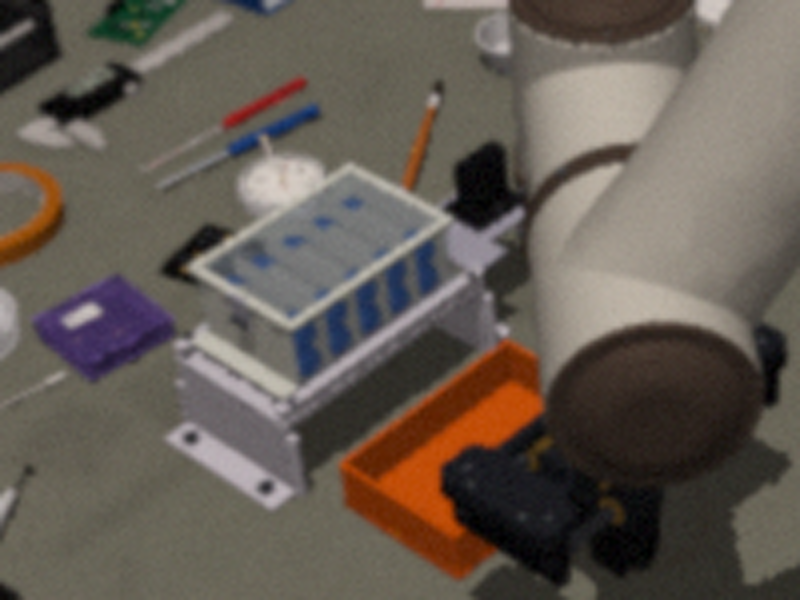

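Run:
```python
from m import *
y=np.radians(-6.3);ux=np.array([np.cos(y),np.sin(y)]);uy=np.array([-ux[1],ux[0]]);c=np.array([.6825,.1527])
def b(q,z):
    P=onz(p,np.array(q)/5+[160,115],z)[:2];return P.round(4),np.array([(P-c)@ux,(P-c)@uy]).round(4)
for n,q,z in [("footL",(152,328),.004),("footR",(585,382),.004),("trayBL",(205,390),.034),("trayBR",(513,435),.034),("lidBL",(200,68),.111),("lidBR",(512,106),.111),("lidFR",(484,322),.111),("lidFL",(170,282),.111),("gripFL",(610,298),.099),("gripFR",(708,303),.099),("gripBR",(713,228),.099),("gripBL",(617,219),.099)]: print(n,*b(q,z))
```

```text
footL [0.646  0.2534] [-0.0473  0.0961]
footR [0.6269 0.0627] [-0.0454 -0.0956]
trayBL [0.6145 0.222 ] [-0.0752  0.0615]
trayBR [0.5985 0.0905] [-0.0767 -0.0711]
lidBL [0.7317 0.2109] [0.0425 0.0632]
lidBR [0.7198 0.0868] [ 0.0443 -0.0614]
lidFR [0.6327 0.0952] [-0.0432 -0.0626]
lidFL [0.6454 0.2193] [-0.0442  0.0621]
gripFL [0.6459 0.0465] [-0.0247 -0.1095]
gripFR [0.645  0.0072] [-0.0213 -0.1488]
gripBR [0.6756 0.0059] [ 0.0092 -0.1467]
gripBL [0.6782 0.0446] [ 0.0076 -0.1079]
```

```bash
cat > tr.py <<'E'
from m import *
import sys
y=np.radians(-6.4);ux=np.array([np.cos(y),np.sin(y)]);uy=np.array([-ux[1],ux[0]]);c=np.array([.6825,.1527])
def traymask(im):
    hsv=cv2.cvtColor(im,cv2.COLOR_BGR2HSV);m=cv2.inRange(hsv,(3,150,60),(17,255,255));m[:140]=0;m[:,330:]=0;m[:,:170]=0
    return m
if __name__=="__main__":
    im=cv2.imread(sys.argv[1]);m=traymask(im)
    cn=max(cv2.findContours(m,0,cv2.CHAIN_APPROX_NONE)[0],key=cv2.contourArea)[:,0].astype(float)
    P=np.array([onz(p,q,.034)[:2] for q in cn]);B=np.c_[(P-c)@ux,(P-c)@uy]
    print("bbox bay",B.min(0),B.max(0))
    for s,nm in((B[:,1]>.05,"L"),(B[:,1]<-.05,"R")):
        S=B[s];S=S[(S[:,0]<B[:,0].max()-.012)&(S[:,0]>B[:,0].max()-.06)]
        e=[]
        for x in np.unique(np.round(S[:,0],3)):
            q=S[np.abs(S[:,0]-x)<.001][:,1];e.append((x,q.max() if nm=="L" else q.min()))
        e=np.array(e);f=np.polyfit(e[:,0],e[:,1],1);print(nm,"y mean",e[:,1].mean().round(4),"yaw",np.degrees(f[0]).round(2))
    S=[(yy,B[np.abs(B[:,1]-yy)<.002][:,0].max()) for yy in np.arange(-.055,.05,.005)];f=np.polyfit(*np.array(S).T,1);print("back yaw",-np.degrees(f[0]),"x",f[1])
E
python3 tr.py pics/top1.png
python3 - <<'E'
from h import *
im=cv2.imread("pics/top1.png");crop(im,180,170,300,250,6.5,"pics/top1d.png")
cv2.imwrite("pics/w2.png",imaging.capture("wrist"))
E
```

```text
bbox bay [-0.17561015 -0.07120796] [-0.07501313  0.06406845]
L y mean 0.0631 yaw -0.19
R y mean -0.07 yaw 0.71
back yaw 0.16860094720230875 x -0.07579373264346723
```

View pics/top1d.png

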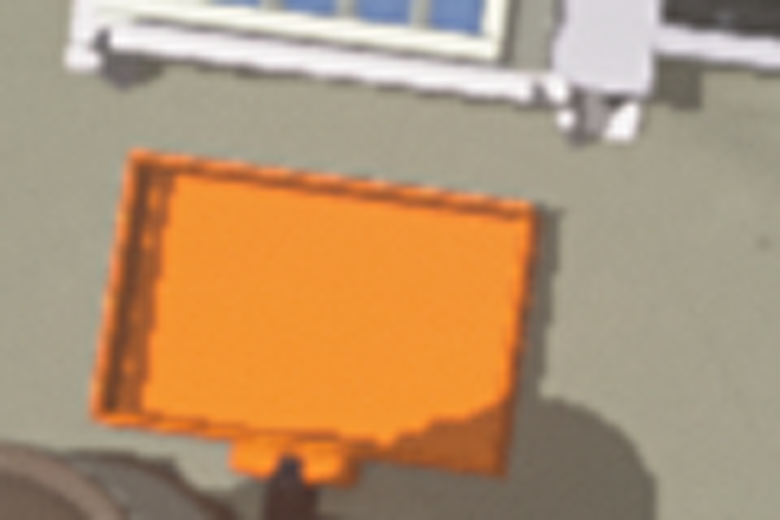

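View pics/w2.png

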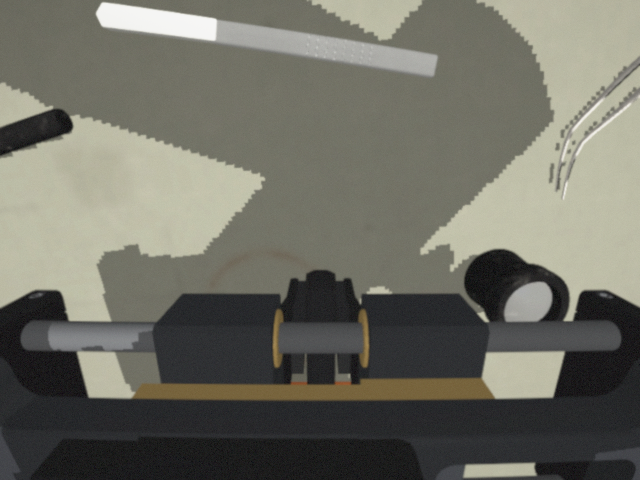

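Emit:
move_arm(motion=[0, 0.05, 0, 0, 0, 0, 1, 0, 0.09, 0, 0, 0, 0, 1, -0.2, 0.09, 0, 0, 0, 0, 1, -0.4, 0.09, 0, 0, 0, 0, 1, -0.6, 0.09, 0, 0, 0, 0, 1, -0.8, 0.09, 0, 0, 0, 0, 1, -1.0, 0.09, 0, 0, 0, 0, 1, -1.2, 0.09, 0, 0, 0, 0, 1, -1.2, 0.09, 0, 0, 0, 0, 1])

```text
time_s: 5.85
tcp_pos: [0.5094, 0.1769, 0.0066]
ee_rot: [[-0.994, 0.109, 0.003], [0.109, 0.994, 0.001], [-0.003, 0.002, -1.0]]
wrist_force: [0.5, -0.5, 0.1]
gripper_width: 0.161
```

```bash
python3 - <<'E'
from tr import *
im=imaging.capture("top");cv2.imwrite("pics/top2.png",im);crop(im,180,150,310,250,6,"pics/top2d.png")
s=r.sense();q=s["tcp_pos"][:2]-c;print(q@ux,q@uy,s["wrist_force"])
E
python3 tr.py pics/top2.png
```

```text
-0.1753066078122196 0.0047042868767947525 [ 1.21664345 -0.18483731 -0.43933628]
bbox bay [-0.12523173 -0.06515562] [-0.04367417  0.07006272]
L y mean 0.0687 yaw 0.97
R y mean -0.0641 yaw 1.5
back yaw 0.5441537030105061 x -0.04474393876159229
```

View pics/top2d.png

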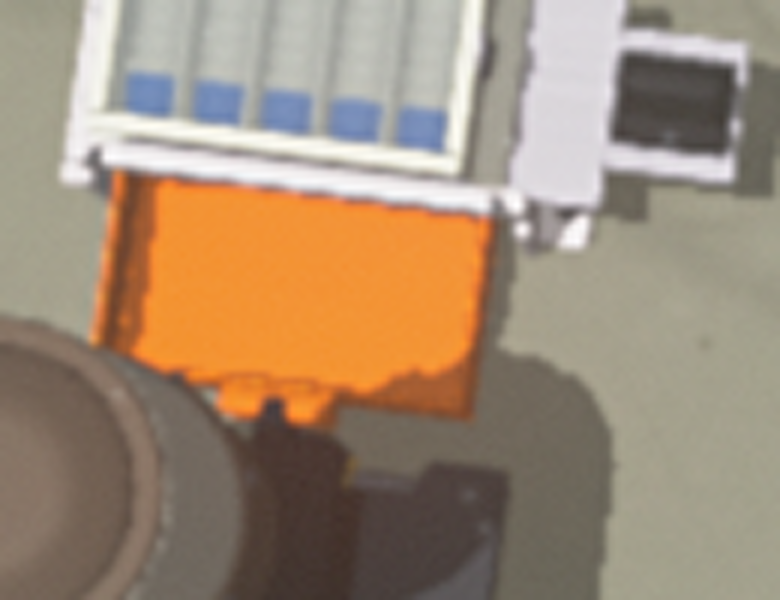

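Emit:
move_arm(motion=[-0.2, -0.04, 0, 0, 0, 0, 1, -0.4, -0.04, 0, 0, 0, 0, 1, -0.6, -0.04, 0, 0, 0, 0, 1, -0.8, -0.04, 0, 0, 0, 0, 1, -1.0, -0.04, 0, 0, 0, 0, 1, -1.2, -0.04, 0, 0, 0, 0, 1, -1.35, -0.04, 0, 0, 0, 0, 1, -1.5, -0.04, 0, 0, 0, 0, 1, -1.6, -0.04, 0, 0, 0, 0, 1, -1.65, -0.04, 0, 0, 0, 0, 1, -1.65, -0.04, 0, 0, 0, 0, 1])

```text
time_s: 6.82
tcp_pos: [0.5749, 0.1681, 0.0066]
ee_rot: [[-0.994, 0.109, 0.004], [0.109, 0.994, 0.001], [-0.004, 0.002, -1.0]]
wrist_force: [0.7, -0.3, -0.8]
gripper_width: 0.158
```

Run:
```python
from tr import *
im=imaging.capture("top");cv2.imwrite("pics/top3.png",im);crop(im,180,130,310,230,6,"pics/top3d.png")
s=r.sense();q=s["tcp_pos"][:2]-c;print(q@ux,q@uy,s["wrist_force"])
```

```text
-0.10885126080532344 0.0033644836007489585 [ 1.04418618 -0.37655278 -0.86526571]
```

View pics/top3d.png

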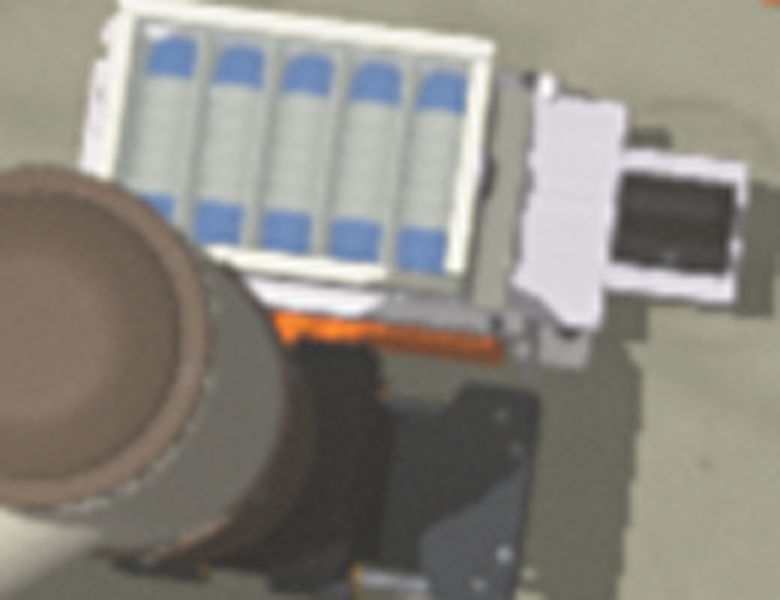

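Emit:
move_arm(motion=[-0.025, 0, 0, 0, 0, 0, 1, -0.05, 0, 0, 0, 0, 0, 1, -0.075, 0, 0, 0, 0, 0, 1, -0.1, 0, 0, 0, 0, 0, 1, -0.1, 0, 0, 0, 0, 0, 1])

```text
time_s: 7.28
tcp_pos: [0.5788, 0.1678, 0.0066]
ee_rot: [[-0.994, 0.108, 0.004], [0.108, 0.994, 0.001], [-0.004, 0.002, -1.0]]
wrist_force: [-0.6, -1.0, -1.0]
gripper_width: 0.155
```

Emit:
move_arm(motion=[-0.025, 0, 0, 0, 0, 0, 1, -0.05, 0, 0, 0, 0, 0, 1, -0.075, 0, 0, 0, 0, 0, 1, -0.075, 0, 0, 0, 0, 0, 1])

```text
time_s: 7.62
tcp_pos: [0.5791, 0.1671, 0.0066]
ee_rot: [[-0.994, 0.108, -0.001], [0.108, 0.994, -0.0], [0.001, -0.0, -1.0]]
wrist_force: [-7.8, 1.0, 6.2]
gripper_width: 0.155
```

Contact at −8 N with the TCP at bay x ≈ −0.105, which matches home. I'll release, rise and check.

Emit:
move_arm(motion=[0.02, 0, 0, 0, 0, 0, 1, 0.02, 0, 0, 0, 0, 0, -1, 0.02, 0, 0, 0, 0, 0, -1, 0.02, 0, 0, 0, 0, 0, -1, 0.02, 0, 0, 0, 0, 0, -1, 0.02, 0, 0, 0, 0, 0, -1, 0.02, 0, 0, 0, 0, 0, -1, 0.02, 0, 0, 0, 0, 0, -1, 0.02, 0, -0.5, 0, 0, 0, -1, 0.02, 0, -1, 0, 0, 0, -1, 0.2, 0, -2, 0, 0, 0, -1, 1, 0, -3, 0, 0, 0, -1, 2, 0, -4, 0, 0, 0, -1, 2.5, 0, -4.5, 0, 0, 0, -1, 2.5, 0, -4.5, 0, 0, 0, -1])

```text
time_s: 8.87
tcp_pos: [0.4789, 0.1786, 0.1917]
ee_rot: [[-0.994, 0.107, 0.005], [0.107, 0.994, 0.004], [-0.004, 0.005, -1.0]]
wrist_force: [-0.1, 0.3, -0.1]
gripper_width: 0.99
```

Run:
```python
from tr import *
im=imaging.capture("top");cv2.imwrite("pics/top4.png",im);crop(im,180,110,310,230,5,"pics/top4d.png")
im=imaging.capture("side");cv2.imwrite("pics/side4.png",im);crop(im,170,190,330,330,4,"pics/side4c.png")
print(r.sense()["gripper_width"])
```

```text
0.9966206414849902
```

View pics/top4d.png

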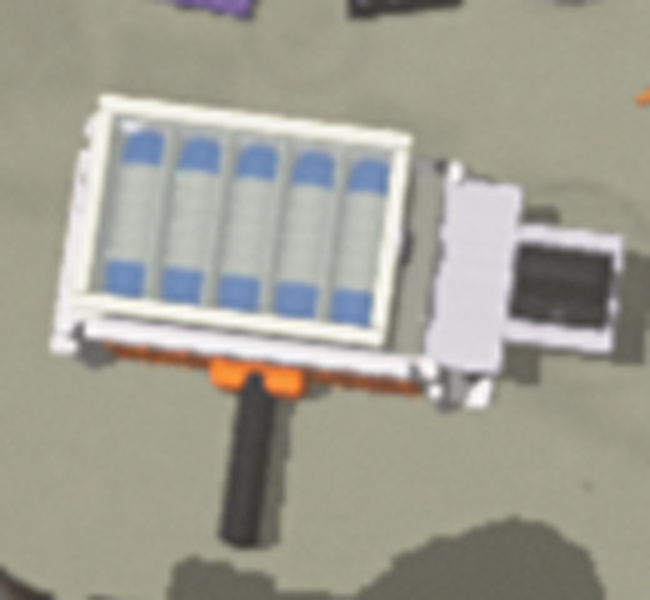

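View pics/side4c.png

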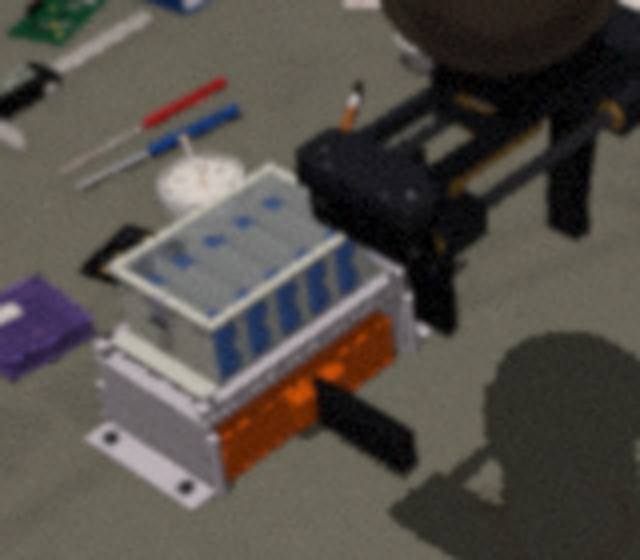

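Run:
```python
from tr import *
for n,q in [("tip",(243,547)),("tipL",(221,540)),("tipR",(267,545))]:
    P=onz(p,np.array(q)/5+[180,110],.034)[:2]-c;print(n,P@ux,P@uy)
print(r.sense()["joints"])
g=c-.126*uy;print(g)
plan([*g,.16],83.6);plan([*g,.16],263.6-360)
```

```text
tip -0.1233242240593187 -0.005013588072929422
tipL -0.12162638893519191 0.004656956410115357
tipR -0.12110072384328457 -0.014964317309814694
[ 3.85904590e+01  1.25652296e+01 -1.82549151e+01 -4.57009794e-02
 -5.89000045e+01 -1.34688110e+02]
[0.66845491 0.02748524]
t 8.97 tcp [0.4799 0.1788 0.1893] F [-0.2  0.5  0.7] g 0.997
move [-5.089 -3.26   0.735] [ 6.2000e-02 -9.0000e-03  1.8056e+01]
t 8.97 tcp [0.4799 0.1788 0.1893] F [-0.2  0.5  0.7] g 0.997
move [-5.089 -3.26   0.735] [ 9.0000e-03  6.2000e-02 -1.7944e+01]
```

Emit:
move_arm(motion=[-5.09, -3.26, 0, 0, 0.06, -17.94, -1, -5.09, -3.26, 0, 0, 0.06, -17.94, -1, -5.09, -3.26, 0, 0, 0.06, -17.94, -1, -5.09, -3.26, 0, 0, 0.06, -17.94, -1, -5.09, -3.26, 0, 0, 0.06, -17.94, -1, -5.09, -3.26, 0, 0, 0.06, -17.94, -1, -5.09, -3.26, 0, 0, 0.06, -17.94, -1, -5.09, -3.26, 0, 0, 0.06, -17.94, -1, -5.09, -3.26, 0, 0, 0.06, -17.94, -1, -5.09, -3.26, 0, 0, 0.06, -17.94, -1, -5.09, -3.26, 0, 0, 0.06, -17.94, -1, -5.09, -3.26, 0, 0, 0.06, -17.94, -1, -5.09, -3.26, 0, 0, 0.06, -17.94, -1, -5.09, -3.26, 0.5, 0, 0.06, -17.94, -1, -5.09, -3.26, 0.7, 0, 0.06, -17.94, -1, -5.09, -3.26, 0.7, 0, 0.06, -17.94, -1, -5.09, -3.26, 0.7, 0, 0.06, -17.94, -1, -5.09, -3.26, 0.7, 0, 0.06, -17.94, -1])

```text
time_s: 10.47
tcp_pos: [0.6689, 0.0271, 0.161]
ee_rot: [[-0.112, -0.994, -0.001], [-0.994, 0.112, 0.0], [0.0, 0.001, -1.0]]
wrist_force: [0.8, -0.2, 0.8]
gripper_width: 1.001
```

Run:
```python
from tr import *
g=c-.126*uy
plan([*g,.069],-96.4)
pw=imaging.camera_params("wrist");im=imaging.capture("wrist");cv2.imwrite("pics/w5.png",im)
for y in (-.108,-.144):
  for x in(-.007,.007): print(proj(pw,[*(c+ux*x+uy*y),.099]).round(1))
```

```text
t 10.47 tcp [0.6689 0.0271 0.161 ] F [ 0.8 -0.2  0.8] g 1.001
move [-0.007  0.012  2.301] [ 0.007 -0.001 -0.007]
[330.4 281.5]
[311.1 281.5]
[330.8 233.6]
[310.7 233.6]
```

View pics/w5.png

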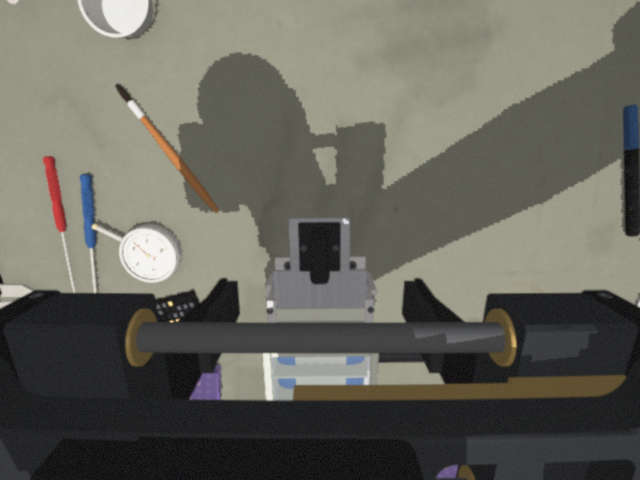

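The grip fin shows at columns ~311–330, rows 234–283, exactly as predicted. I'll go down and grip it.

Emit:
move_arm(motion=[0, 0.01, 0.8, 0, 0, 0, -1, 0, 0.01, 1.5, 0, 0, 0, -1, 0, 0.01, 2, 0, 0, 0, -1, 0, 0.01, 2.3, 0, 0, 0, -1, 0, 0.01, 2.3, 0, 0, 0, -1, 0, 0.01, 2.3, 0, 0, 0, 1, 0, 0.01, 2.3, 0, 0, 0, 1, 0, 0.01, 2.3, 0, 0, 0, 1, 0, 0.01, 2.3, 0, 0, 0, 1, 0, 0.01, 2.3, 0, 0, 0, 1, 0, 0.01, 2.3, 0, 0, 0, 1, 0, 0.01, 2.3, 0, 0, 0, 1, 0, 0.01, 2.3, 0, 0, 0, 1, 0, 0.01, 2.3, 0, 0, 0, 1, 0, 0.01, 2.3, 0, 0, 0, 1, 0, 0.01, 2.3, 0, 0, 0, 1, 0, 0.01, 2.3, 0, 0, 0, 1, 0, 0.01, 2.3, 0, 0, 0, 1, 0, 0.01, 2.3, 0, 0, 0, 1, 0, 0.01, 2.3, 0, 0, 0, 1])

```text
time_s: 12.18
tcp_pos: [0.67, 0.0274, 0.0697]
ee_rot: [[-0.111, -0.994, 0.003], [-0.994, 0.111, 0.0], [-0.001, -0.003, -1.0]]
wrist_force: [4.5, -0.7, -4.3]
gripper_width: 0.156
```

Emit:
move_arm(motion=[0.1, -0.02, 0, 0, 0, 0, 1, 0.2, -0.02, 0, 0, 0, 0, 1, 0.3, -0.02, 0, 0, 0, 0, 1, 0.4, -0.02, 0, 0, 0, 0, 1, 0.5, -0.02, 0, 0, 0, 0, 1, 0.6, -0.02, 0, 0, 0, 0, 1, 0.7, -0.02, 0, 0, 0, 0, 1, 0.8, -0.02, 0, 0, 0, 0, 1, 0.9, -0.02, 0, 0, 0, 0, 1, 1.0, -0.02, 0, 0, 0, 0, 1, 1.0, -0.02, 0, 0, 0, 0, 1, 1.0, -0.02, 0, 0, 0, 0, 1])

```text
time_s: 13.18
tcp_pos: [0.6658, -0.0138, 0.0697]
ee_rot: [[-0.112, -0.994, 0.002], [-0.994, 0.112, -0.001], [0.001, -0.002, -1.0]]
wrist_force: [-1.1, -0.6, 0.3]
gripper_width: 0.157
```

Run:
```python
from tr import *
s=r.sense();print(s["tcp_pos"],s["wrist_force"],(s["tcp_pos"][:2]-np.array([.67,.0274]))@-uy)
im=imaging.capture("top");cv2.imwrite("pics/top6.png",im);crop(im,180,110,320,230,5,"pics/top6d.png")
im=imaging.capture("side");cv2.imwrite("pics/side6.png",im);crop(im,170,190,330,330,4,"pics/side6c.png")
```

```text
[ 0.66584434 -0.01379586  0.06970851] [-1.05991727 -0.61335292  0.27421919] 0.041402349078185616
```

View pics/top6d.png

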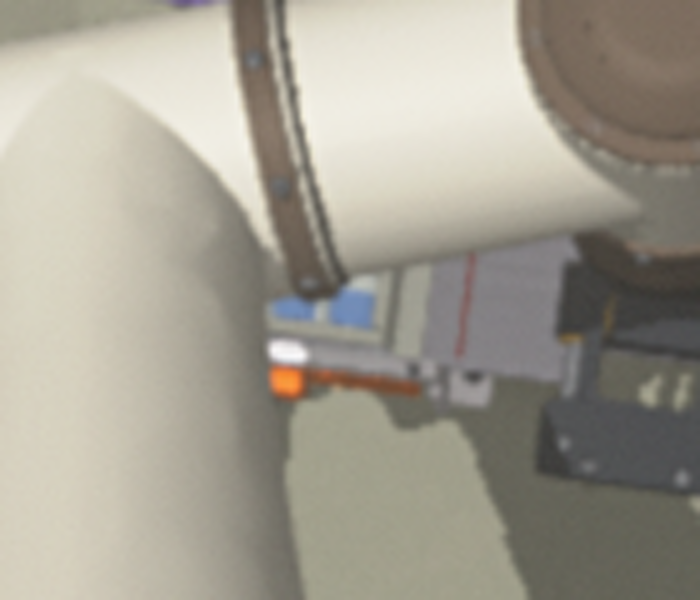

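View pics/side6c.png

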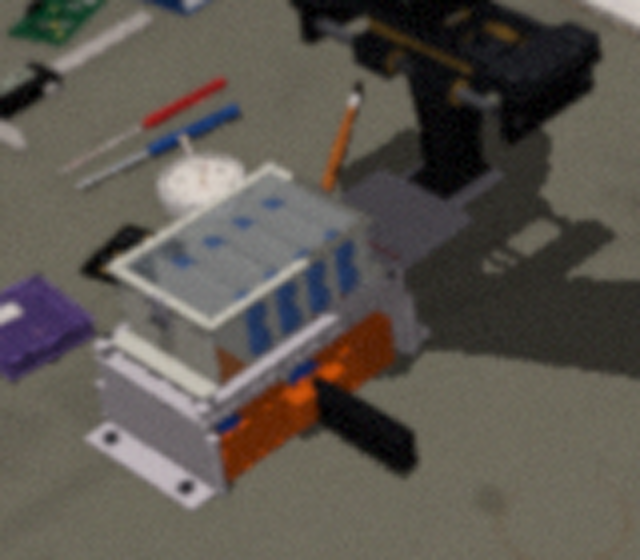

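Two cartridges are now visible in the tray and lane 1 is empty. The gate is at about 0.041, and the first red line has passed the edge by ~8–10 mm. I'll pull it to about 0.055.

Emit:
move_arm(motion=[0.08, 0, 0, 0, 0, 0, 1, 0.16, 0, 0, 0, 0, 0, 1, 0.24, 0, 0, 0, 0, 0, 1, 0.3, 0, 0, 0, 0, 0, 1, 0.34, 0, 0, 0, 0, 0, 1, 0.34, 0, 0, 0, 0, 0, 1, 0.34, 0, 0, 0, 0, 0, 1, 0.34, 0, 0, 0, 0, 0, 1, 0.34, 0, 0, 0, 0, 0, 1, 0.34, 0, 0, 0, 0, 0, 1])

```text
time_s: 14.12
tcp_pos: [0.6644, -0.0276, 0.0697]
ee_rot: [[-0.112, -0.994, 0.002], [-0.994, 0.112, -0.002], [0.001, -0.002, -1.0]]
wrist_force: [0.1, 0.9, 0.6]
gripper_width: 0.156
```

Run:
```python
from tr import *
s=r.sense();print(s["tcp_pos"],s["wrist_force"],(s["tcp_pos"][:2]-np.array([.67,.0274]))@-uy)
im=imaging.capture("top");cv2.imwrite("pics/top7.png",im);crop(im,220,150,320,210,7,"pics/top7d.png")
im=imaging.capture("side");cv2.imwrite("pics/side7.png",im);crop(im,185,220,305,320,6,"pics/side7c.png")
```

```text
[ 0.66442817 -0.02758355  0.06968299] [0.14919564 0.90263066 0.6275803 ] 0.05526196895947042
```

View pics/top7d.png

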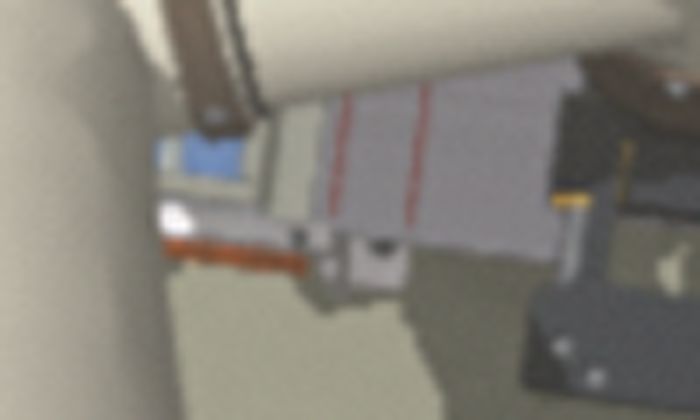

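View pics/side7c.png

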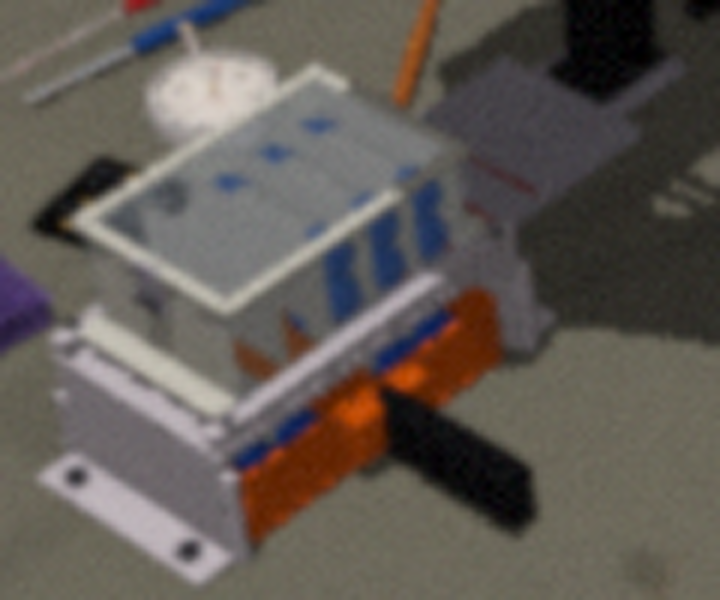

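Lanes 1 and 2 are empty and lanes 3–5 are full. Four blue ends show in the tray, two at the left and two at the right. Now I'll shut the gate.

Emit:
move_arm(motion=[-0.1, 0, 0, 0, 0, 0, 1, -0.2, 0, 0, 0, 0, 0, 1, -0.3, 0, 0, 0, 0, 0, 1, -0.4, 0, 0, 0, 0, 0, 1, -0.5, 0, 0, 0, 0, 0, 1, -0.6, 0, 0, 0, 0, 0, 1, -0.7, 0, 0, 0, 0, 0, 1, -0.8, 0, 0, 0, 0, 0, 1, -0.9, 0, 0, 0, 0, 0, 1, -1.0, 0, 0, 0, 0, 0, 1, -1.1, 0, 0, 0, 0, 0, 1, -1.2, 0, 0, 0, 0, 0, 1, -1.28, 0, 0, 0, 0, 0, 1, -1.34, 0, 0, 0, 0, 0, 1, -1.37, 0, 0, 0, 0, 0, 1, -1.4, 0, 0, 0, 0, 0, 1, -1.4, 0, 0, 0, 0, 0, 1, -1.4, 0, 0, 0, 0, 0, 1])

```text
time_s: 15.72
tcp_pos: [0.6701, 0.0274, 0.0697]
ee_rot: [[-0.112, -0.994, 0.0], [-0.994, 0.112, -0.002], [0.002, -0.0, -1.0]]
wrist_force: [-5.1, -2.9, 3.1]
gripper_width: 0.158
```

Emit:
move_arm(motion=[-0.02, 0, 0, 0, 0, 0, 1, -0.04, 0, 0, 0, 0, 0, 1, -0.05, 0, 0, 0, 0, 0, 1, -0.05, 0, 0, 0, 0, 0, 1])

```text
time_s: 16.05
tcp_pos: [0.67, 0.0274, 0.0697]
ee_rot: [[-0.112, -0.994, -0.001], [-0.994, 0.112, -0.005], [0.005, 0.0, -1.0]]
wrist_force: [-3.1, -8.6, 2.6]
gripper_width: 0.157
```

The gate is on its stop: reaction force of 8.6 N and no movement. I'll release it and lift off.

Emit:
move_arm(motion=[0, 0, 0, 0, 0, 0, 1, 0, 0, 0, 0, 0, 0, -1, 0, 0, 0, 0, 0, 0, -1, 0, 0, 0, 0, 0, 0, -1, 0, 0, 0, 0, 0, 0, -1, 0, 0, 0, 0, 0, 0, -1, 0, 0, 0, 0, 0, 0, -1, 0, 0, -0.5, 0, 0, 0, -1, 0, 0, -1, 0, 0, 0, -1, 0, 0, -2, 0, 0, 0, -1, 1, 1, -3, 0, 0, 0, -1, 2, 2, -4, 0, 0, 0, -1, 3, 3, -4, 0, 0, 0, -1, 4, 4, -4, 0, 0, 0, -1, 5, 4, -4, 0, 0, 0, -1, 5, 4, -4, 0, 0, 0, -1, 5, 4, -4, 0, 0, 0, -1])

```text
time_s: 17.47
tcp_pos: [0.4865, -0.1543, 0.2319]
ee_rot: [[-0.113, -0.994, 0.001], [-0.994, 0.113, -0.005], [0.005, -0.001, -1.0]]
wrist_force: [1.0, 0.1, -0.2]
gripper_width: 0.996
```

Run:
```python
from tr import *
s=r.sense();print(s["tcp_pos"],s["wrist_force"],s["gripper_width"])
im=imaging.capture("top");cv2.imwrite("pics/top8.png",im);crop(im,180,110,320,230,5,"pics/top8d.png")
im=imaging.capture("side");cv2.imwrite("pics/side8.png",im);crop(im,185,220,305,320,6,"pics/side8c.png")
```

```text
[ 0.48646681 -0.15434415  0.23188013] [ 0.97462278  0.082382   -0.22613449] 0.9959783411913371
```

View pics/top8d.png

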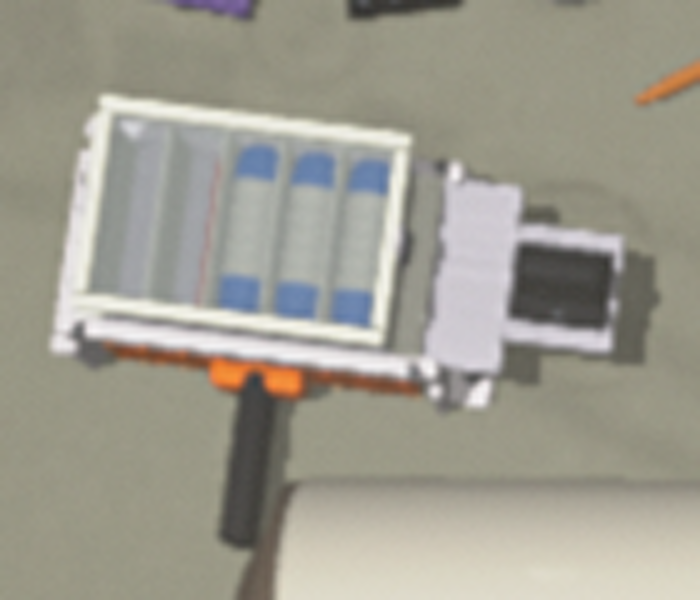

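View pics/side8c.png

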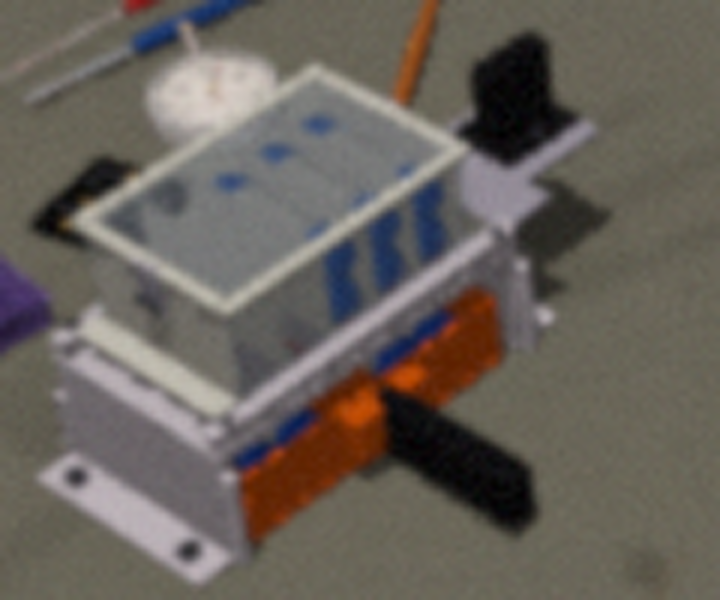

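View pics/top8.png

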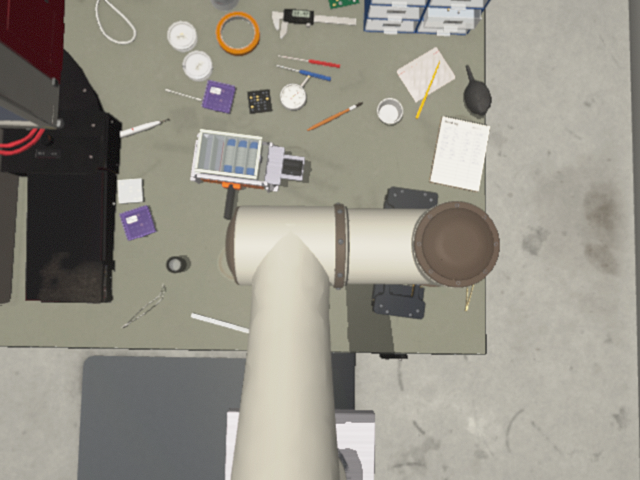

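The gate is shut: its grip is back at its starting pixels and the empty lanes show the closed plate. The tray handle tip hasn't moved (crop 243,547), and the loupe and pad are undisturbed. I'll hand the job in.

```bash
python3 -c "
from station import r
print(r.finish_job())"
```

```text
the job is handed in; nothing more can be done
None
```

I slid the tray home, pulled the gate to about 0.055 m so lanes one and two dropped, and pushed it shut again. The job was handed in at about 17.6 s of the 56 s allowed; no verdict is reported.

**What the last checks showed:**
- **Tray:** The handle tip measured bay x = −0.123 m, exactly its home position. It met the stop bar with about 8 N.
- **Tray angle:** The handle tip sits about 5 mm to the −y side, so the tray is probably turned slightly in the bay. I estimate under 0.05 rad, within the 0.12 rad limit. I didn't measure the tray's sideways position once home, but the bay leaves it only about 6 mm either way.
- **Gate:** It is shut on its stop. The gripper came back to the same position as before the pull, and an extra push met 8.6 N with no movement.
- **Cartridges:** Lanes 3–5 are still full and lanes 1–2 are empty. Four blue cartridge ends show in the tray, although the right-hand pair is blurred together in the side view.
- **Bystanders:** The loupe and note pad are where they were. The arm hid the marker in the last picture; the gripper did not go near it.
- **Arm:** It is clear of everything.

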